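Start the vial mixer and hold its dead-man paddle half-way

ROBOT

A 6-joint arm with a two-finger parallel gripper is mounted at the origin on a cart in front of the work surface, level with it; the furniture and walls round the work are solid. World frame = base frame: x ahead of the robot, y to its left, z up, the work surface at z = 0. Lengths are in m, angles in rad, forces in N, time in s.
With the tool pointing down it reaches from about 0.25 to 0.775 m from the base axis. Payload 4 kg.
Tool frame: the origin (TCP) lies on the centre line of the jaws, within the pads' length; the fingertips stand 19 mm ahead of it and the grasp point (between the pads) is the TCP; x points along the fingers, z is the direction in which the jaws open and shut, and the axes are right-handed (so a half turn about x gives the same grasp; the last joint's range is limited). The gripper opens to 94 mm and grips with 3 to 60 N. Pads are 16 mm wide; open, the fingers measure 119 mm over their backs; the gripper's body (75 mm by 177 mm) begins 78 mm behind the grasp point.
Start: joints at [1.005, 0.087, 1.371, -0, 1.684, -0.103], TCP at [0.246, 0.492, 0.225] pointing down, gripper open.
Joint ranges: [-3.1, 3.1], [-0.76, 2.03], [0.27, 2.55], [-1.08, 4.22], [0.17, 2.65], [-2.57, 2.57]. Speed limits (rad/s): [2.79, 2.79, 3.14, 3.14, 3.14, 3.14].

INTERFACE

Orientations are given as [roll, pitch, yaw] about the fixed x, y, z axes, in that order (R = Rz(yaw) Ry(pitch) Rx(roll)).
In Python, from bench import robot, snapshot, camera_params gives the robot as it stands.
- The arm moves only by the tool step_arm, never from a script. Its argument "motion" is text: rows parted by semicolons, each of 7 numbers parted by spaces: the opening in per cent of the stroke, from 0 (shut) to 100 (fully open), then the shift along the tool's x, y, z in cm, then the turn, a rotation vector about the tool's x, y, z in rad. A call has 1 to 20 rows; each row shifts and turns the commanded pose from where the row before left it, along the tool's axes as they then stand; what a row does not reach is not made up. A row lasts 1/12 s, in which the tool goes at most 41.7 mm and 7.16 degrees, less where a joint would pass 70% of its speed; a pose out of reach is approached as far as the arm can. A call with a gripper value outside its range is refused whole. The fingers move at their own pace and stop on an object; the grip force is fixed at half the most. Time passes only in rows, so rows that do not move let the fingers close. It gives the time, the measured TCP pose, the force and the opening at its end, in the units of the state.
- robot.get_obs(): the state, without advancing time (a new reading comes with each control period).
- snapshot(name): name is "side" or "top" or "wrist"; returns the picture (420x560x3 uint8, red, green, blue); there is no depth.
- camera_params(name): a dict with "fx", "fy", "cx", "cy" (pixels), "R" (3x3) and "t" (3): a world point X has camera coordinates R X + t. Camera axes: x right, y down, z forward; pixel columns grow to the right and rows downward; lengths in m; the calibration is good to about 2 mm. The wrist camera is an equidistant fisheye: a pixel r from the principal point sees the ray r / f radians off the axis. A picture is of the moment at which its call begins: read the wrist's pose just before it. camera_params takes no time and is no camera call; for the wrist camera it gives the pose at the moment of the call.
- robot.close_job(): hands the job in, once; it reports no verdict.
The state is a dict: "time": time; "joint_positions": joint angles; "qvel": joint speeds; "joint_torque": joint torques, N m; "tool_pos": TCP position; "ee_rot": TCP orientation; "wrist_force": force on the tool from outside, world axes, zero at the start; "wrist_torque": the same for the moment, N m; "width": finger opening in m.
Only numpy, scipy, OpenCV 4.12 (cv2) and the standard library are available. Lean on these libraries where they do the work, as an engineer would, in place of code of your own. Each camera call takes 0.05 s, during which the arm holds its last target.

TASK

Start the vial mixer: on the key console press the round key, then the square key, then the long bar key, one at a time, each fully down and let go before the next. Then press the mixer's spring paddle with the closed fingertips to half of its travel, where the pointer stands between the two teeth of the gauge, and keep it steady there for two seconds; finish while still holding it so. Never push the paddle right down (that trips the mixer), and leave the vial and the other things on the bench alone.

Things in the scene. Friction and masses are not known exactly. Their poses are not given: they have to be found in the camera images.
- console: key console, a flat white box 96 x 215 x 31 mm with a grey top plate, fixed to the bench. Origin at the centre of its underside; y runs along its length. Three keys sit in a row along y, 62 mm apart (middle one at the centre), in any order; all are the same grey and differ by shape. Each stands on a white 54 x 50 x 6 mm socket and projects 13 mm above it.
- key_round_top (a point): the round key (disc, 28 mm across) of the console. Spring key, point at the centre of its top face, about 50 mm above the bench with the key up; the key moves straight down.
- key_round (a joint): travel of the round key: 0 up, 0.007 m fully down, springs back when let go; about 2 N starts it moving and 5 N holds it fully down; counts as pressed beyond 0.004 m
- key_square_top (a point): the square key (26 x 26 mm) of the console. Spring key, point at the centre of its top face, about 50 mm above the bench with the key up; the key moves straight down.
- key_square (a joint): travel of the square key: 0 up, 0.007 m fully down, springs back when let go; about 2 N starts it moving and 5 N holds it fully down; counts as pressed beyond 0.004 m
- key_bar_top (a point): the long bar key (42 x 14 mm, long side across the console, along its x) of the console. Spring key, point at the centre of its top face, about 50 mm above the bench with the key up; the key moves straight down.
- key_bar (a joint): travel of the bar key: 0 up, 0.007 m fully down, springs back when let go; about 2 N starts it moving and 5 N holds it fully down; counts as pressed beyond 0.004 m
- mixer: vial mixer, 215 x 130 mm, fixed to the bench; origin at the centre of its underside, z up, -x towards its front. White housing 64 mm high in its rear half with a black rubber cup on top that holds a vial; in front the paddle. On its front left (x -97, y +57 mm) a gauge post 80 mm high with two small steel teeth 15 mm apart; a thin steel pointer on the paddle moves past them.
- paddle_pad (a point): centre of the top face of the round rubber press pad (34 mm across) near the nose of the white paddle (98 x 44 mm); it moves with the paddle. The paddle hinges about an axis along the mixer's y at x -4 mm, z 50 mm, and the pad lies 85 mm in front of it. At rest the nose points 0.16 rad up and the pad's top is about 70 mm above the bench; half-way the paddle is level and the pad is 14 mm lower; right down it is 27 mm lower.
- paddle (a joint): paddle angle: 0 at rest (up), 0.16 rad half-way (level), 0.32 rad right down. A spring drives it back up: at the pad about 5 N at rest, 7.5 N half-way, 10 N right down.
- vial_mid (a point): reagent vial with a blue cap, 23 mm across, 46 mm tall, standing loose in the mixer's cup, 59 mm behind the paddle hinge; point at its centre, top about 116 mm above the bench. Leave alone.
- pen: ball pen 145 mm long lying along the bench's front edge before the mixer. Origin under its centre. Leave alone.
- clip_box: grey box 68 x 94 x 41 mm to the right of the console. Origin under its centre. Leave alone.
- clamp_a: blue pinch clamp 11 x 43 x 14 mm behind the mixer. Leave alone.
- clamp_b: white pinch clamp 11 x 43 x 14 mm to the right of the console. Leave alone.

How it is judged:
By the outcome, as a careful person would: the job done as asked, in the order asked, and still so for the second after the job is handed in, while the arm keeps its last pose, push and grip.
It also fails if it takes over 53 s, if anything falls off the work surface, if the arm or the gripper's body presses on something with over 40 N, if the wrist force passes 120 N, or if a joint passes its speed limit or range.

## Working session

There is one attempt and no reset: what is moved stays moved. The work goes in short steps, Python scripts to look and compute and a tool call to move; the robot and the scene stay as the last step left them, time stands still between calls to the robot, and variables do not carry over. Pictures are saved under pics/ and viewed, and the job is handed in when it is done.

Besides the shell and the picture viewer there is one more tool, called as a command line: name --argument value ..., lists and objects as JSON in quotes. step_arm: Moves the arm, as the interface text tells. Its arguments: {"type":"object","properties":{"motion":{"type":"string"}},"required":["motion"]}

```bash
mkdir -p pics; ls; python3 - <<'E'
from bench import robot, snapshot, camera_params
import cv2, numpy as np
o=robot.get_obs()
for k,v in o.items(): print(k,np.round(v,4))
for n in ["side","top","wrist"]:
    p=camera_params(n); print(n,{k:np.round(v,4).tolist() for k,v in p.items()})
    cv2.imwrite(f"pics/{n}0.png",snapshot(n)[:,:,::-1])
E
```

```text
pics
time 0.0
joint_positions [ 1.0049  0.088   1.3722 -0.      1.6836 -0.1031]
qvel [-0.0006  0.0006  0.0002  0.0017  0.0009 -0.0009]
joint_torque [-7.00000e-04 -3.40173e+01 -3.02433e+01  7.16000e-02  3.29000e-02
 -2.00000e-04]
tool_pos [0.2453 0.4917 0.2233]
ee_rot [ 3.0448  1.5686 -2.1304]
wrist_force [-0.714   0.2256  0.8299]
wrist_torque [ 0.0506 -0.009  -0.013 ]
width 0.094
side {'fx': 426.2466, 'fy': 426.2466, 'cx': 278.4681, 'cy': 211.9797, 'R': [[-0.9856, -0.1691, 0.0036], [-0.0832, 0.4664, -0.8806], [0.1472, -0.8682, -0.4738]], 't': [0.5252, 0.162, 1.0773]}
top {'fx': 418.1344, 'fy': 418.1344, 'cx': 277.3426, 'cy': 212.7998, 'R': [[-0.0108, -0.9999, -0.0127], [-0.999, 0.0114, -0.0429], [0.043, 0.0122, -0.999]], 't': [-0.0598, 0.5577, 1.0848]}
wrist {'fx': 325.1923, 'fy': 325.1923, 'cx': 276.7155, 'cy': 207.6132, 'R': [[0.4458, 0.8951, -0.0022], [0.8585, -0.4269, 0.2843], [0.2535, -0.1286, -0.9587]], 't': [-0.5491, -0.0303, 0.3944]}
```

View pics/top0.png

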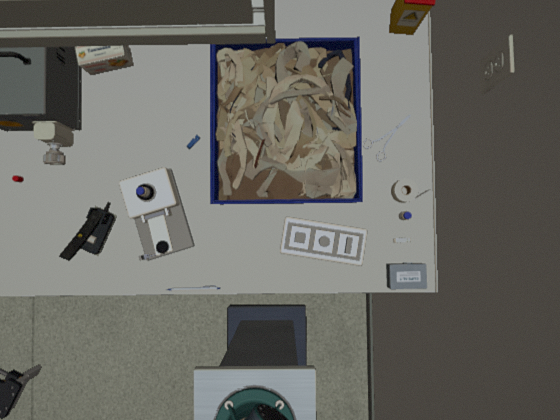

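View pics/side0.png

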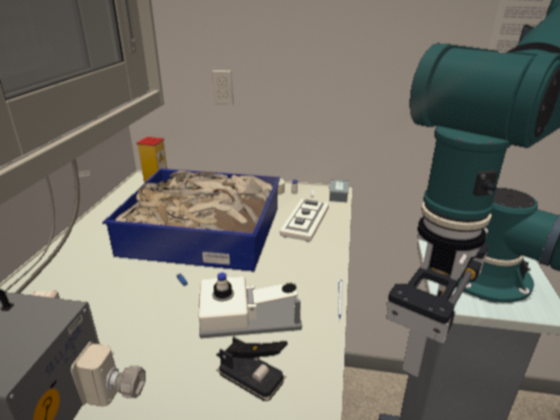

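View pics/wrist0.png

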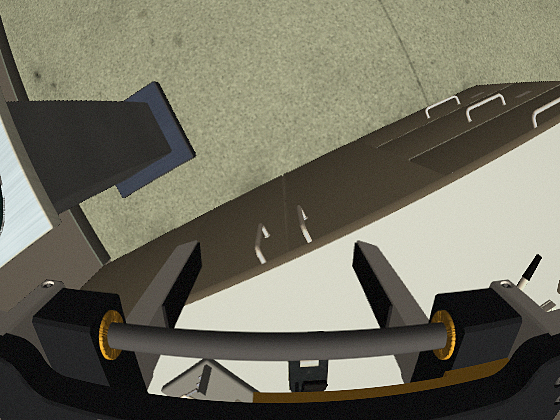

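The top view shows the console at about (324,241), with the square key at (300,238), round at (324,241) and bar at (348,244). The mixer is at (156,213) with its pad at (163,247). I'll enlarge both areas to measure.

```bash
python3 - <<'E'
import cv2, numpy as np
t=cv2.imread("pics/top0.png"); s=cv2.imread("pics/side0.png")
a=cv2.resize(t[210:275,270:380],None,fx=5,fy=5,interpolation=cv2.INTER_CUBIC)
b=cv2.resize(t[160:270,110:210],None,fx=5,fy=5,interpolation=cv2.INTER_CUBIC)
c=cv2.resize(s[260:340,190:310],None,fx=5,fy=5,interpolation=cv2.INTER_CUBIC)
d=cv2.resize(s[190:245,275:335],None,fx=8,fy=8,interpolation=cv2.INTER_CUBIC)
for n,i in zip("abcd",(a,b,c,d)): cv2.imwrite(f"pics/crop_{n}.png",i)
E
```

```text
(no output)
```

View pics/crop_a.png

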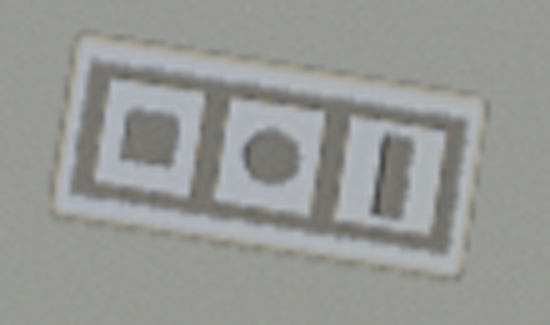

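View pics/crop_b.png

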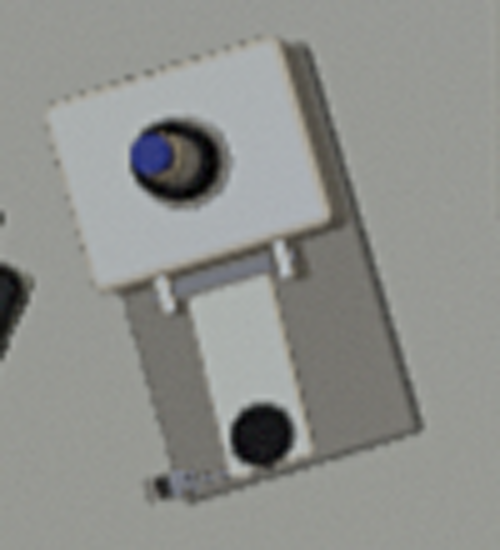

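View pics/crop_c.png

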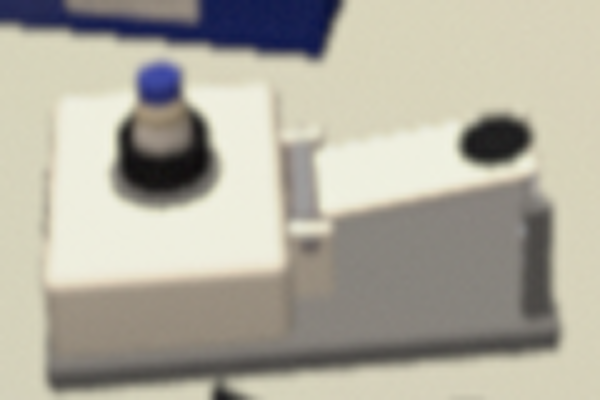

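View pics/crop_d.png

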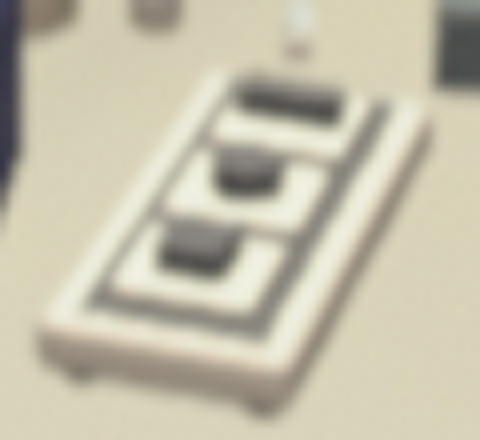

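Crop positions: square (151,137), round (272,157) and the bar's top face about (399,177), with the stripe left of it being the bar's side. The pad is at (263,435) in the mixer crop. Next I segment these and cast rays.

```bash
cat > h.py <<'E'
import cv2, numpy as np
def ray(p,uv,z):
    R=np.array(p['R']);t=np.array(p['t'])
    c=-R.T@t
    d=R.T@np.array([(uv[0]-p['cx'])/p['fx'],(uv[1]-p['cy'])/p['fy'],1.])
    return c+d*(z-c[2])/d[2]
def proj(p,X):
    c=np.array(p['R'])@np.array(X)+np.array(p['t']); return np.array([p['fx']*c[0]/c[2]+p['cx'],p['fy']*c[1]/c[2]+p['cy']])
def tri(ps,uvs):
    A=[];b=[]
    for p,uv in zip(ps,uvs):
        R=np.array(p['R']);t=np.array(p['t'])
        for r,(q) in ((0,(uv[0]-p['cx'])/p['fx']),(1,(uv[1]-p['cy'])/p['fy'])):
            A.append(R[r]-q*R[2]); b.append(q*t[2]-t[r])
    return np.linalg.lstsq(np.array(A),np.array(b),rcond=None)[0]
E
python3 - <<'E'
from bench import camera_params
from h import *
T=camera_params('top');S=camera_params('side')
t=cv2.imread("pics/top0.png"); s=cv2.imread("pics/side0.png")
g=cv2.resize(cv2.cvtColor(t,cv2.COLOR_BGR2GRAY),None,fx=5,fy=5,interpolation=cv2.INTER_CUBIC)
def full(x,y): return ((x+.5)/5-.5,(y+.5)/5-.5)
# console: white region outline
def blobs(x0,y0,x1,y1,lo,hi,amin):
    r=g[y0*5:y1*5,x0*5:x1*5]
    m=((r>=lo)&(r<=hi)).astype(np.uint8)
    n,l,st,ce=cv2.connectedComponentsWithStats(m,connectivity=4)
    for i in range(1,n):
        if st[i,4]>amin:
            c=np.argwhere(l==i)[:,::-1].astype(np.float32)
            rr=cv2.minAreaRect(c)
            yield st[i,4],full(ce[i][0]+x0*5,ce[i][1]+y0*5),full(rr[0][0]+x0*5,rr[0][1]+y0*5),rr[1],rr[2]
print('grey samples',g[137+1050,151+1350],g[1050+177,1350+400],g[1050+100,1350+125],g[1050+20,1350+20])
print('keys')
for b in blobs(270,210,380,275,0,165,400): print(np.round(b[0]),np.round(b[1],2),np.round(b[2],2),np.round(b[3],1),round(b[4],1),'w',np.round(ray(T,b[1],.05),4))
print('pad')
for b in blobs(140,225,185,262,0,60,400): print(b[0],np.round(b[1],2),np.round(b[3],1),np.round(ray(T,b[1],.07),4))
print('white')
for lo in (185,200):
  for b in blobs(270,210,380,275,lo,255,1500): print(b[0],np.round(b[2],2),np.round(b[3],1),round(b[4],1),np.round(ray(T,b[2],.031),4))
  for b in blobs(110,160,210,270,lo,255,1500): print('mix',b[0],np.round(b[2],2),np.round(b[3],1),round(b[4],1),np.round(ray(T,b[2],.064),4))
# side pad
gs=cv2.resize(cv2.cvtColor(s,cv2.COLOR_BGR2GRAY),None,fx=5,fy=5,interpolation=cv2.INTER_CUBIC)
r=gs[278*5:296*5,278*5:300*5];m=(r<90).astype(np.uint8);n,l,st,ce=cv2.connectedComponentsWithStats(m)
for i in range(1,n):
    if st[i,4]>200:
        uv=full(ce[i][0]+278*5,ce[i][1]+278*5);print('side pad',st[i],np.round(uv,2))
        for b in blobs(140,225,185,262,0,60,400): print(np.round(tri([T,S],[b[1],uv]),4))
E
```

```text
grey samples 120 112 176 152
keys
107784 [325.27 242.88] [324.5 242. ] [324. 549.] 90.0 w [ 0.4782 -0.1864  0.05  ]
27402 [323.17 240.95] [323.44 240.94] [391.7 145.7] 9.0 w [ 0.4831 -0.1812  0.05  ]
3331 [299.53 237.16] [299.61 237.17] [60.5 60.2] 9.5 w [ 0.4932 -0.1218  0.05  ]
2981 [323.82 240.98] [323.85 241.15] [62.2 61.5] 45.0 w [ 0.483  -0.1828  0.05  ]
3206 [348.03 244.92] [348.09 244.83] [39.1 89.8] 8.9 w [ 0.4724 -0.2435  0.05  ]
pad
2817 [161.92 246.71] [59.1 59.2] [0.4735 0.2207 0.07  ]
white
side pad [  23   28   66   44 2207] [288.66 287.6 ]
[0.4732 0.2205 0.0703]
```

```bash
cat >> h.py <<'E'
from scipy.spatial.transform import Rotation as Ro
def st():
    from bench import robot
    o=robot.get_obs(); R=Ro.from_euler('xyz',o['ee_rot']).as_matrix()
    return o,R
def delta(target):
    "tool-axes shift in cm from measured TCP to world target TCP"
    o,R=st(); return 100*R.T@(np.array(target)-o['tool_pos'])
E
python3 - <<'E'
from h import *
o,R=st(); print(np.round(R,4), o['time'])
for t in [(.483,-.183,.105),(.483,-.183,.2233)]: print(np.round(delta(t),2))
E
```

```text
[[-9.000e-04 -8.948e-01  4.465e-01]
 [-1.400e-03  4.465e-01  8.948e-01]
 [-1.000e+00  2.000e-04 -1.600e-03]] 0.15
[ 11.93 -51.4  -49.75]
[  0.1  -51.39 -49.77]
```

step_arm --motion "0 0 -1.2 -1.2 0 0 0;0 0 -2.4 -2.4 0 0 0;0 0 -2.4 -2.4 0 0 0;0 0 -2.4 -2.4 0 0 0;0 0 -2.4 -2.4 0 0 0;0 0 -2.4 -2.4 0 0 0;0 0 -2.4 -2.4 0 0 0;0 0 -2.4 -2.4 0 0 0;0 0 -2.4 -2.4 0 0 0;0 0 -2.4 -2.4 0 0 0;0 0 -2.4 -2.4 0 0 0;0 0 -2.4 -2.4 0 0 0;0 0 -2.4 -2.4 0 0 0;0 0 -2.4 -2.4 0 0 0;0 0 -2.4 -2.4 0 0 0;0 0 -2.4 -2.4 0 0 0;0 0 -2.4 -2.4 0 0 0;0 0 -2.4 -2.4 0 0 0;0 0 -2.4 -2.4 0 0 0;0 0 -2.4 -2.4 0 0 0"

```text
time: 1.82
tool_pos: [0.4554, -0.1373, 0.2242]
ee_rot: [1.001, 1.57, 2.109]
wrist_force: [0.7, -0.0, 0.0]
width: 0.0006
```

```bash
python3 - <<'E'
from h import *
o,R=st(); print(o['time'],o['tool_pos'],o['wrist_force'],o['width'],np.round(R[:,0],4)); print(np.round(delta((.483,-.183,.105)),2))
E
```

```text
1.8167 [ 0.45539174 -0.13725684  0.22415261] [ 0.68623446 -0.0367137   0.02052528] 0.0005904324192774905 [-2.e-04  4.e-04 -1.e+00]
[11.91 -4.52 -2.86]
```

step_arm --motion "0 1 -2 -1.4 0 0 0;0 3 -2 -1.4 0 0 0;0 3 -0.5 -0.1 0 0 0;0 3 0 0 0 0 0;0 2 0 0 0 0 0;0 0 0 0 0 0 0;0 0 0 0 0 0 0;0 0 0 0 0 0 0"

```text
time: 2.48
tool_pos: [0.4835, -0.1819, 0.106]
ee_rot: [-1.542, 1.568, -0.434]
wrist_force: [-0.1, -0.5, 0.7]
width: 0.0009
```

```bash
python3 - <<'E'
from h import *
from bench import snapshot,camera_params
o,R=st(); print(o['time'],o['tool_pos'],o['wrist_force'],o['qvel'].round(3)); print(np.round(delta((.483,-.183,.069)),2))
for n in ('wrist','side'): cv2.imwrite(f'pics/{n}1.png',snapshot(n)[:,:,::-1])
s=cv2.imread('pics/side1.png'); cv2.imwrite('pics/side1c.png',cv2.resize(s[130:270,230:390],None,fx=4,fy=4,interpolation=cv2.INTER_CUBIC))
E
```

```text
2.4833 [ 0.48350918 -0.18189655  0.10598476] [-0.08170683 -0.45085956  0.73212943] [ 0.001 -0.016 -0.023 -0.001 -0.001 -0.   ]
[ 3.7   0.   -0.12]
```

View pics/wrist1.png

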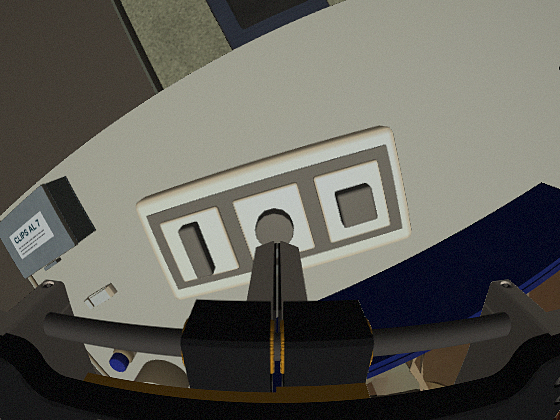

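View pics/side1c.png

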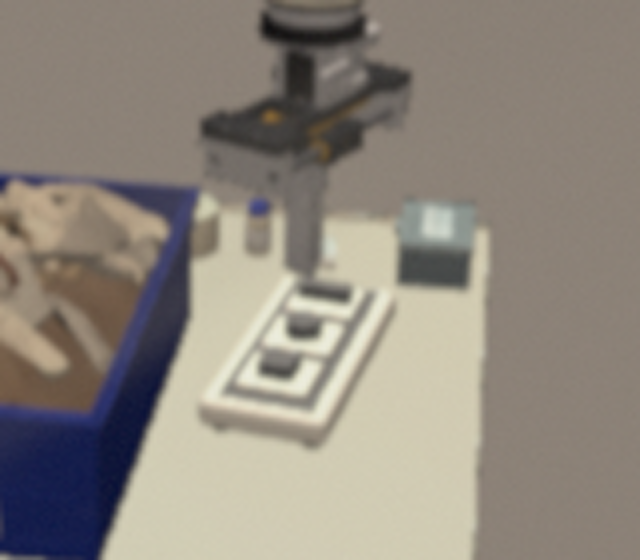

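The wrist view shows the closed tips centred just above the round key at (275,225). Now I press it.

step_arm --motion "0 1.2 0 -0.1 0 0 0;0 1.2 0 0 0 0 0;0 0.8 0 0 0 0 0;0 0.4 0 0 0 0 0;0 0.3 0 0 0 0 0;0 0.3 0 0 0 0 0;0 0.1 0 0 0 0 0;0 0 0 0 0 0 0;0 0 0 0 0 0 0"

```text
time: 3.33
tool_pos: [0.4815, -0.182, 0.0623]
ee_rot: [1.569, 1.569, 2.677]
wrist_force: [-4.7, 2.0, 6.6]
width: 0.0004
```

```bash
python3 - <<'E'
from h import *
o,R=st(); print(o['time'],o['tool_pos'],o['wrist_force'],o['qvel'].round(3)); print(np.round(delta((.483,-.183,.062)),2))
E
```

```text
3.3333 [ 0.48147237 -0.18204747  0.06225511] [-4.69022722  2.02822966  6.61621617] [-0.002 -0.001 -0.001 -0.     0.    -0.   ]
[ 0.03 -0.18 -0.02]
```

step_arm --motion "0 0.15 0 0 0 0 0;0 0 0 0 0 0 0;0 0 0 0 0 0 0"

```text
time: 3.58
tool_pos: [0.4815, -0.1821, 0.0621]
ee_rot: [1.613, 1.569, 2.721]
wrist_force: [-6.7, 3.7, 12.3]
width: 0.0006
```

```bash
python3 - <<'E'
from h import *
from bench import snapshot
o,R=st(); print(o['time'],o['tool_pos'],o['wrist_force'],o['wrist_torque']); print(np.round(delta((.483,-.183,.062)),2))
for n in ('wrist','side'): cv2.imwrite(f'pics/{n}2.png',snapshot(n)[:,:,::-1])
E
```

```text
3.5833 [ 0.48152457 -0.18207157  0.06212846] [-6.73906954  3.72040135 12.26716864] [ 0.65418165  1.37724828 -0.00255897]
[ 0.01 -0.17 -0.02]
```

View pics/wrist2.png

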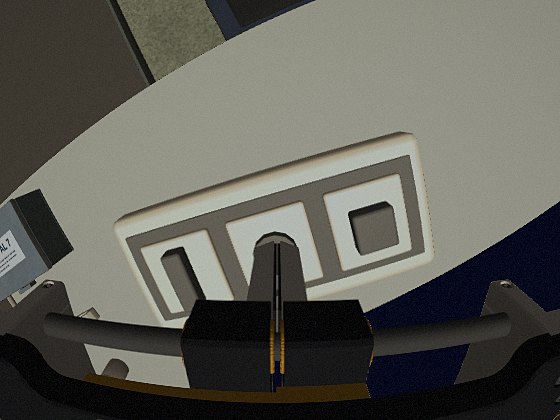

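The round key bottomed out at z 0.062: the force rose to 12 N with no further travel. Releasing, then over to the square key.

step_arm --motion "0 -0.5 0 0 0 0 0;0 -0.8 0 0 0 0 0;0 -1 0 0 0 0 0;0 -1.2 0 0 0 0 0;0 0 0 0 0 0 0;0 0 0 0 0 0 0"

```text
time: 4.18
tool_pos: [0.4832, -0.183, 0.0963]
ee_rot: [-1.546, 1.568, -0.438]
wrist_force: [0.2, 0.1, -0.1]
width: 0.0006
```

```bash
python3 - <<'E'
from h import *
o,R=st(); print(o['time'],o['tool_pos'],o['wrist_force']); print(np.round(delta((.4932,-.1218,.069)),2))
E
```

```text
4.1833 [ 0.48324576 -0.1829751   0.0962959 ] [ 0.17781537  0.14906314 -0.05426495]
[2.72 1.85 5.92]
```

step_arm --motion "0 0 0.4 1.2 0 0 0;0 0 0.7 2.4 0 0 0;0 0 0.7 2.3 0 0 0;0 0 0 0 0 0 0;0 0 0 0 0 0 0"

```text
time: 4.6
tool_pos: [0.4922, -0.1201, 0.0942]
ee_rot: [1.697, 1.569, 2.807]
wrist_force: [-0.2, 0.6, 0.7]
width: 0.0005
```

```bash
python3 - <<'E'
from h import *
from bench import snapshot
o,R=st(); print(o['time'],o['tool_pos'],o['wrist_force']); print(np.round(delta((.4932,-.1218,.069)),2))
for n in ('wrist',): cv2.imwrite(f'pics/{n}3.png',snapshot(n)[:,:,::-1])
E
```

```text
4.6 [ 0.49219086 -0.1200903   0.09420153] [-0.19335411  0.56729645  0.67583717]
[ 2.52 -0.17 -0.11]
```

View pics/wrist3.png

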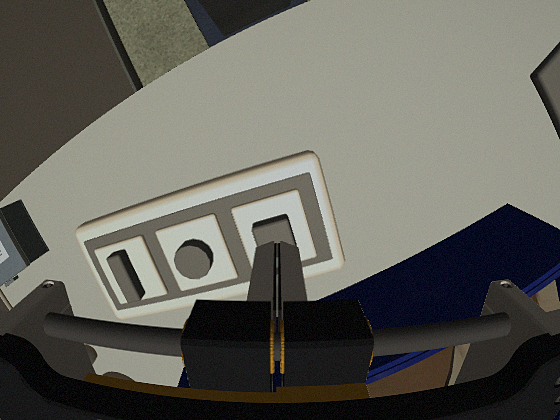

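The tips are over the square key at (275,230), and the round key is back up. Pressing square.

step_arm --motion "0 0.8 -0.1 -0.1 0 0 0;0 0.8 0 0 0 0 0;0 0.5 0 0 0 0 0;0 0.4 0 0 0 0 0;0 0.3 0 0 0 0 0;0 0.3 0 0 0 0 0;0 0.2 0 0 0 0 0;0 0 0 0 0 0 0;0 0 0 0 0 0 0;0 0 0 0 0 0 0"

```text
time: 5.48
tool_pos: [0.4925, -0.1233, 0.0624]
ee_rot: [2.681, 1.57, -2.494]
wrist_force: [-3.9, -0.4, 5.4]
width: 0.0006
```

```bash
python3 - <<'E'
from h import *
o,R=st(); print(o['time'],o['tool_pos'],o['wrist_force'])
E
```

```text
5.4833 [ 0.49253825 -0.12330792  0.06243151] [-3.93636002 -0.43111393  5.42788796]
```

step_arm --motion "0 0.15 0 0 0 0 0;0 0 0 0 0 0 0;0 0 0 0 0 0 0"

```text
time: 5.73
tool_pos: [0.4928, -0.1233, 0.0622]
ee_rot: [-2.835, 1.57, -1.727]
wrist_force: [-6.6, 0.6, 11.0]
width: 0.0005
```

step_arm --motion "0 -0.5 0 0 0 0 0;0 -0.8 0 0 0 0 0;0 -1 0 0 0 0 0;0 -1.2 0 0 0 0 0;0 0 0 0 0 0 0;0 0 0 0 0 0 0"

```text
time: 6.23
tool_pos: [0.494, -0.1232, 0.0968]
ee_rot: [-1.341, 1.568, -0.233]
wrist_force: [0.6, -0.3, -0.2]
width: 0.0009
```

```bash
python3 - <<'E'
from h import *
o,R=st(); print(o['time'],o['tool_pos'],o['wrist_force']); print(np.round(delta((.4724,-.2445,.069)),2))
E
```

```text
6.2333 [ 0.49402466 -0.12319234  0.09675837] [ 0.55024307 -0.3387055  -0.23115238]
[  2.78  -3.47 -11.82]
```

step_arm --motion "0 0 -0.4 -1.2 0 0 0;0 0 -0.8 -2.8 0 0 0;0 0 -0.8 -2.8 0 0 0;0 0 -0.8 -2.8 0 0 0;0 0 -0.6 -2.1 0 0 0;0 0 0 0 0 0 0;0 0 0 0 0 0 0;0 0 0 0 0 0 0"

```text
time: 6.9
tool_pos: [0.4707, -0.2425, 0.0948]
ee_rot: [1.035, 1.569, 2.142]
wrist_force: [-0.3, 0.0, 0.2]
width: 0.0007
```

```bash
python3 - <<'E'
from h import *
from bench import snapshot
o,R=st(); print(o['time'],o['tool_pos'],o['wrist_force']); print(np.round(delta((.4724,-.2445,.069)),2))
for n in ('wrist',): cv2.imwrite(f'pics/{n}4.png',snapshot(n)[:,:,::-1])
E
```

```text
6.9 [ 0.4707277  -0.24252312  0.09476144] [-0.3371896  0.0249415  0.2245998]
[ 2.58 -0.24 -0.1 ]
```

View pics/wrist4.png

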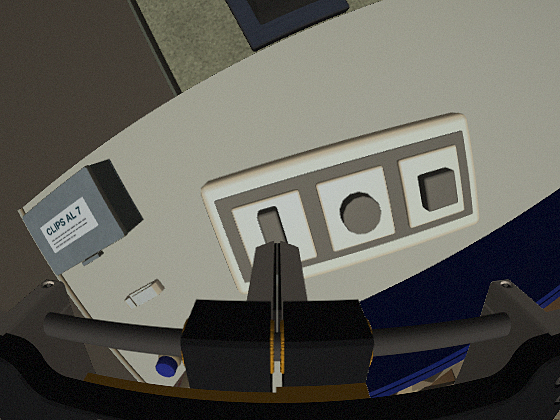

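The tips are over the bar key at (272,225); the other two keys are up. Pressing the bar.

step_arm --motion "0 0.8 -0.2 -0.1 0 0 0;0 0.8 0 0 0 0 0;0 0.5 0 0 0 0 0;0 0.4 0 0 0 0 0;0 0.3 0 0 0 0 0;0 0.3 0 0 0 0 0;0 0.2 0 0 0 0 0;0 0.1 0 0 0 0 0;0 0 0 0 0 0 0;0 0 0 0 0 0 0"

```text
time: 7.78
tool_pos: [0.4722, -0.244, 0.0623]
ee_rot: [0.813, 1.569, 1.921]
wrist_force: [-3.1, 2.8, 6.8]
width: 0.0005
```

```bash
python3 - <<'E'
from h import *
o,R=st(); print(o['time'],o['tool_pos'],o['wrist_force'])
E
```

```text
7.7833 [ 0.47224008 -0.24398946  0.06226692] [-3.07179743  2.80428751  6.75908399]
```

step_arm --motion "0 0.15 0 0 0 0 0;0 0 0 0 0 0 0;0 0 0 0 0 0 0"

```text
time: 8.03
tool_pos: [0.4723, -0.244, 0.0622]
ee_rot: [0.583, 1.57, 1.691]
wrist_force: [-5.3, 5.1, 11.7]
width: 0.0004
```

step_arm --motion "0 -0.5 0 0 0 0 0;0 -0.8 0 0 0 0 0;0 -1 0 0 0 0 0;0 -1.5 0 0 0 0 0;0 -2.5 0 0 0 0 0;0 -2.5 0 0 0 0 0;0 -2.5 0 0 0 0 0;0 -1.5 0 0 0 0 0;0 0 0 0 0 0 0;0 0 0 0 0 0 0"

```text
time: 8.87
tool_pos: [0.4731, -0.2453, 0.1891]
ee_rot: [-1.744, 1.567, -0.636]
wrist_force: [-0.1, -0.2, -0.7]
width: 0.0003
```

```bash
python3 - <<'E'
from h import *
o,R=st(); print(o['time'],o['tool_pos'],o['wrist_force'],R.round(3)); print(np.round(delta((.4733,.2206,.12)),2))
E
```

```text
8.8667 [ 0.47314249 -0.24533887  0.18906037] [-0.09151408 -0.21012616 -0.73868327] [[ 0.003 -0.895  0.447]
 [-0.002  0.447  0.895]
 [-1.    -0.003 -0.001]]
[ 6.81 20.82 41.7 ]
```

step_arm --motion "0 0 0.6 1.2 0 0 0;0 0 1.3 2.6 0 0 0;0 0 1.3 2.6 0 0 0;0 0 1.3 2.6 0 0 0;0 0 1.3 2.6 0 0 0;0 0 1.3 2.6 0 0 0;0 0 1.3 2.6 0 0 0;0 0 1.3 2.6 0 0 0;0 0 1.3 2.6 0 0 0;0 0 1.3 2.6 0 0 0;0 0 1.3 2.6 0 0 0;0 0 1.3 2.6 0 0 0;0 0 1.3 2.6 0 0 0;0 0 1.3 2.6 0 0 0;0 0 1.3 2.6 0 0 0;0 0 1.3 2.6 0 0 0;0 0 0.7 1.5 0 0 0;0 0 0 0 0 0 0;0 0 0 0 0 0 0;0 0 0 0 0 0 0"

```text
time: 10.53
tool_pos: [0.4716, 0.2208, 0.1866]
ee_rot: [2.542, 1.568, -2.633]
wrist_force: [-0.3, -0.6, 0.5]
width: 0.0004
```

```bash
python3 - <<'E'
from h import *
from bench import snapshot
o,R=st(); print(o['time'],o['tool_pos'],o['wrist_force']); print(np.round(delta((.4733,.2206,.089)),2))
for n in ('wrist','side','top'): cv2.imwrite(f'pics/{n}5.png',snapshot(n)[:,:,::-1])
s=cv2.imread('pics/side5.png'); cv2.imwrite('pics/side5c.png',cv2.resize(s[200:350,190:350],None,fx=4,fy=4,interpolation=cv2.INTER_CUBIC))
E
```

```text
10.5333 [0.47162211 0.22083054 0.18663805] [-0.28681218 -0.56350948  0.45002272]
[ 9.76 -0.18  0.08]
```

View pics/wrist5.png

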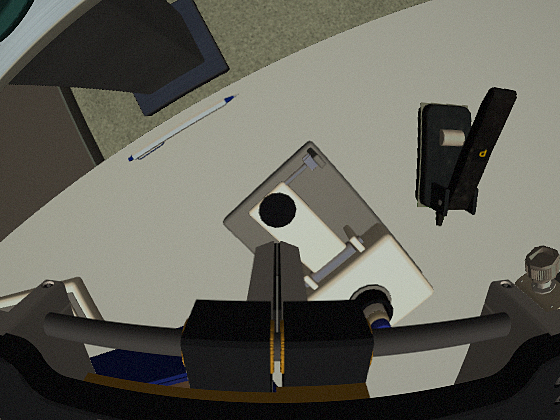

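View pics/side5c.png

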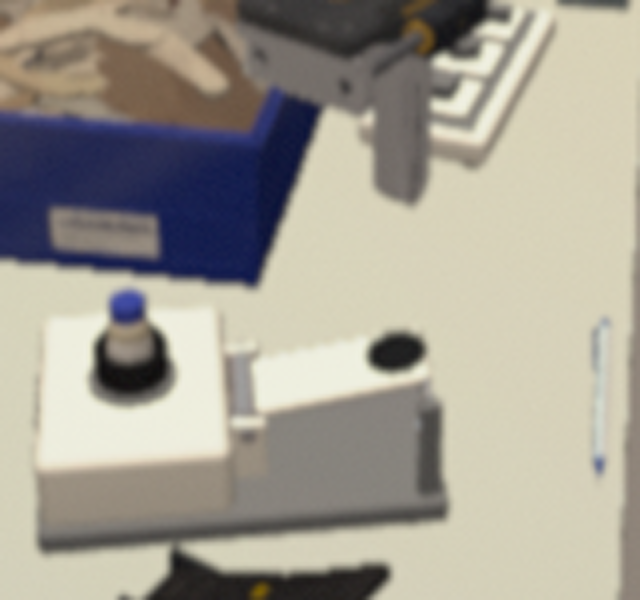

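View pics/top5.png

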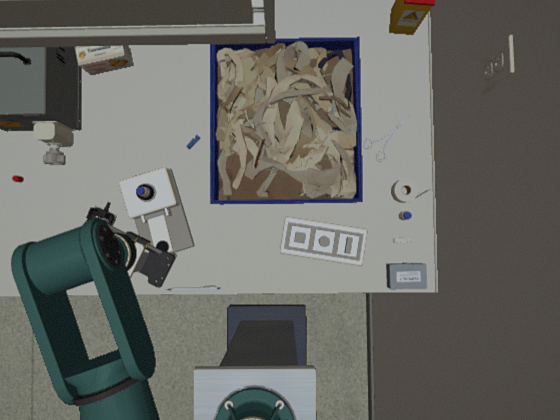

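The mixer is as it was, with the pad below the tips (wrist view (277,210)). The vial is upright at wrist (375,310). I'll descend to just above the pad.

step_arm --motion "0 1 -0.2 0.1 0 0 0;0 2 0 0 0 0 0;0 2 0 0 0 0 0;0 2 0 0 0 0 0;0 1.2 0 0 0 0 0;0 0.4 0 0 0 0 0;0 0 0 0 0 0 0;0 0 0 0 0 0 0;0 0 0 0 0 0 0"

```text
time: 11.43
tool_pos: [0.4758, 0.2216, 0.1035]
ee_rot: [-0.773, 1.568, 0.334]
wrist_force: [0.6, 0.3, -0.8]
width: 0.0007
```

```bash
python3 - <<'E'
from h import *
from bench import snapshot
o,R=st(); print(o['time'],o['tool_pos'],o['wrist_force']); print(np.round(delta((.4733,.2206,.089)),2))
for n in ('wrist','side'): cv2.imwrite(f'pics/{n}6.png',snapshot(n)[:,:,::-1])
s=cv2.imread('pics/side6.png'); cv2.imwrite('pics/side6c.png',cv2.resize(s[240:340,190:310],None,fx=6,fy=6,interpolation=cv2.INTER_CUBIC))
E
```

```text
11.4333 [0.47576601 0.22155463 0.10346589] [ 0.59938436  0.25166386 -0.79626329]
[ 1.45  0.18 -0.2 ]
```

View pics/wrist6.png

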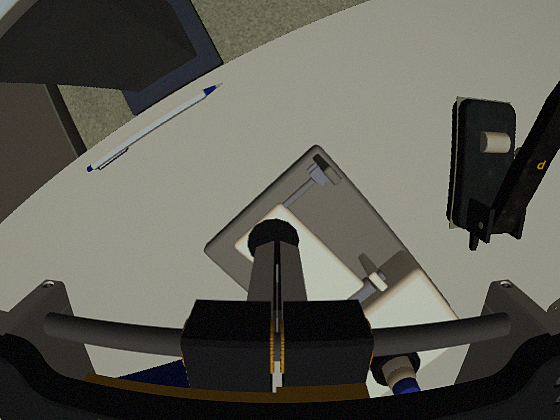

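View pics/side6c.png

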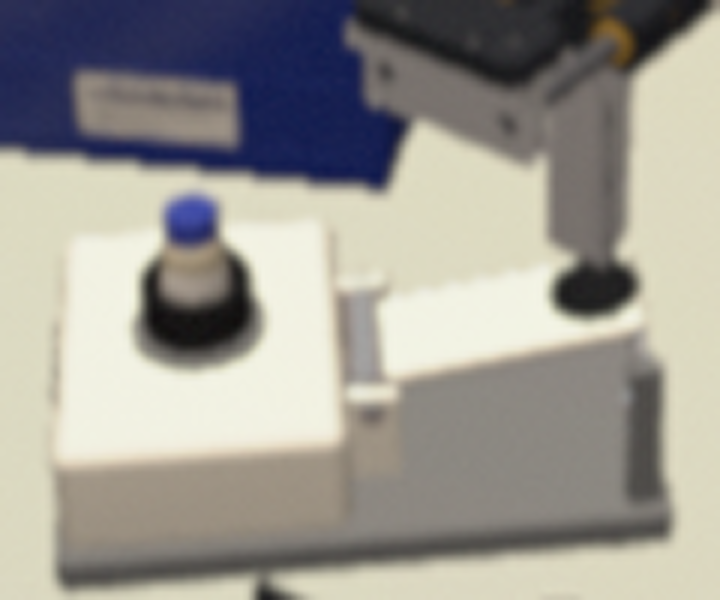

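step_arm --motion "0 0.5 0.2 -0.2 0 0 0;0 0.5 0 0 0 0 0;0 0.4 0 0 0 0 0;0 0.3 0 0 0 0 0;0 0.3 0 0 0 0 0;0 0.3 0 0 0 0 0;0 0.2 0 0 0 0 0;0 0.1 0 0 0 0 0;0 0 0 0 0 0 0;0 0 0 0 0 0 0;0 0 0 0 0 0 0"

```text
time: 12.45
tool_pos: [0.4708, 0.2201, 0.0765]
ee_rot: [2.315, 1.568, -2.86]
wrist_force: [-5.4, -1.6, 7.1]
width: 0.0002
```

```bash
python3 - <<'E'
from h import *
o,R=st(); print(o['time'],o['tool_pos'],o['wrist_force'],o['qvel'].round(3)); print(np.round(delta((.4733,.2206,.075)),2))
E
```

```text
12.45 [0.47077624 0.22013858 0.07645136] [-5.41969434 -1.59147258  7.10708021] [-0.001 -0.001  0.001 -0.001  0.002  0.001]
[ 0.14 -0.21  0.15]
```

step_arm --motion "0 0.1 0 0 0 0 0;0 0.05 0 0 0 0 0;0 0 0 0 0 0 0;0 0 0 0 0 0 0;0 0 0 0 0 0 0"

```text
time: 12.87
tool_pos: [0.4707, 0.2201, 0.0751]
ee_rot: [2.339, 1.568, -2.836]
wrist_force: [-6.7, -1.6, 7.7]
width: 0.0004
```

```bash
python3 - <<'E'
from h import *
from bench import snapshot
o,R=st(); print(o['time'],o['tool_pos'],o['wrist_force']); print(np.round(delta((.4733,.2206,.075)),2))
for n in ('wrist','side'): cv2.imwrite(f'pics/{n}7.png',snapshot(n)[:,:,::-1])
s=cv2.imread('pics/side7.png'); cv2.imwrite('pics/side7c.png',cv2.resize(s[260:335,240:310],None,fx=8,fy=8,interpolation=cv2.INTER_CUBIC))
w=cv2.imread('pics/wrist7.png'); cv2.imwrite('pics/wrist7c.png',cv2.resize(w[110:260,210:360],None,fx=4,fy=4,interpolation=cv2.INTER_CUBIC))
E
```

```text
12.8667 [0.47070123 0.22011643 0.07505193] [-6.70595939 -1.57082509  7.72197689]
[ 0.   -0.21  0.16]
```

View pics/wrist7c.png

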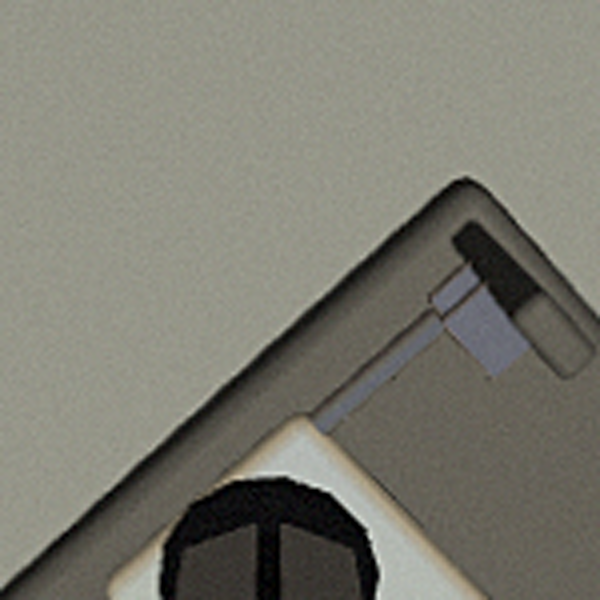

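View pics/side7c.png

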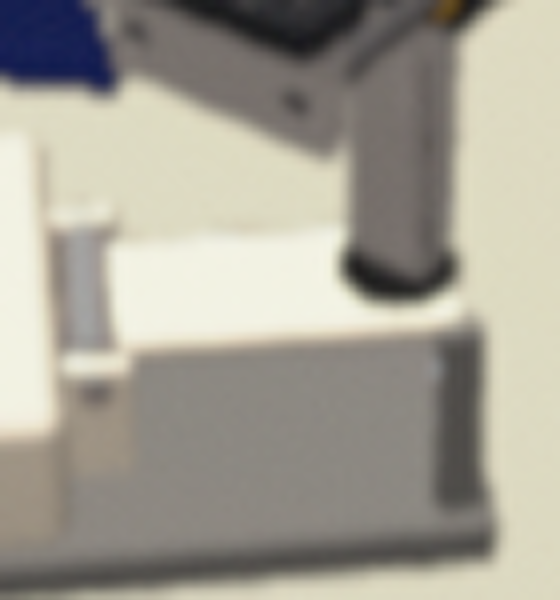

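The paddle looks level and the pointer tip is in the tooth gap at wrist-crop (435,320). Vertical force is 7.7 N. A sideways friction load of about 6.7 N has built up because the pad swings forward as it tilts. I'll relax that so the tip can't slip, then recheck.

step_arm --motion "0 0 0.09 -0.05 0 0 0;0 0 0.09 -0.05 0 0 0;0 0 0 -0.02 0 0 0;0 0 0 0 0 0 0;0 0 0 0 0 0 0;0 0 0 0 0 0 0"

```text
time: 13.47
tool_pos: [0.4706, 0.2201, 0.0759]
ee_rot: [-1.11, 1.569, -0.002]
wrist_force: [-2.2, -1.3, 8.2]
width: 0.0007
```

```bash
python3 - <<'E'
from h import *
from bench import camera_params
o,R=st(); print(o['time'],o['tool_pos'],o['wrist_force'],o['wrist_torque'])
# expected wrist-image positions of the gauge
th=np.deg2rad(15.7); M=np.array([[np.cos(th),-np.sin(th),0],[np.sin(th),np.cos(th),0],[0,0,1]])
org=np.array([.4733,.2206,0])-M@np.array([-.087,0,0])
p=camera_params('wrist')
def fe(X):
    c=np.array(p['R'])@X+np.array(p['t']); r=np.hypot(c[0],c[1]); a=np.arctan2(r,c[2]); return [p['cx']+p['fx']*a*c[0]/r,p['cy']+p['fy']*a*c[1]/r]
for z in (.08,.0575,.05,.0425): print(z,(np.round(fe(org+M@np.array([-.097,.050,z])),1)-[210,110])*4)
for n,X in (('nose corner L',[-.102,.022,.05]),('nose R',[-.102,-.022,.05])): print(n,(np.round(fe(org+M@np.array(X)),1)-[210,110])*4)
E
```

```text
13.4667 [0.4705895  0.22009995 0.07587687] [-2.24899332 -1.28309955  8.17402738] [-0.25790159  0.37853717  0.02309393]
0.08 [517.2 374. ]
0.0575 [488.4 331.2]
0.05 [480.  319.2]
0.0425 [472.4 307.6]
nose corner L [318.4 415.2]
nose R [112.  590.8]
```

step_arm --motion "0 0.08 0 0 0 0 0;0 0.02 0 0 0 0 0;0 0 0 0 0 0 0;0 0 0 0 0 0 0;0 0 0 0 0 0 0;0 0 0 0 0 0 0"

```text
time: 13.97
tool_pos: [0.4705, 0.2201, 0.0749]
ee_rot: [-1.113, 1.569, -0.004]
wrist_force: [-1.4, -1.2, 7.1]
width: 0.0007
```

```bash
python3 - <<'E'
from h import *
from bench import snapshot, camera_params
o,R=st(); print(o['time'],o['tool_pos'],o['wrist_force'])
for n in ('wrist','side','top'): cv2.imwrite(f'pics/{n}8.png',snapshot(n)[:,:,::-1])
w=cv2.imread('pics/wrist8.png'); cv2.imwrite('pics/wrist8c.png',cv2.resize(w[150:220,270:360],None,fx=8,fy=8,interpolation=cv2.INTER_CUBIC))
s=cv2.imread('pics/side8.png')
S=camera_params('side'); th=np.deg2rad(15.7); M=np.array([[np.cos(th),-np.sin(th),0],[np.sin(th),np.cos(th),0],[0,0,1]])
org=np.array([.4733,.2206,0])-M@np.array([-.087,0,0])
k=8;c=cv2.resize(s[260:335,240:310],None,fx=k,fy=k,interpolation=cv2.INTER_CUBIC)
# paddle left edge predicted for angle 0 (level) and +-0.05
for a,col in ((0,(0,0,255)),(.06,(0,200,0)),(-.06,(255,0,0))):
    pts=[]
    for r in (.012,.1):
        X=org+M@np.array([-.004-r*np.cos(a),.022,.05+r*np.sin(a)]); pts.append(tuple(int(v) for v in (proj(S,X)-[240,260]+.5)*k))
    cv2.line(c,pts[0],pts[1],col,1)
cv2.imwrite('pics/side8c.png',c)
E
```

```text
13.9667 [0.47052595 0.22012447 0.07492192] [-1.35875041 -1.16123196  7.08198234]
```

View pics/wrist8c.png

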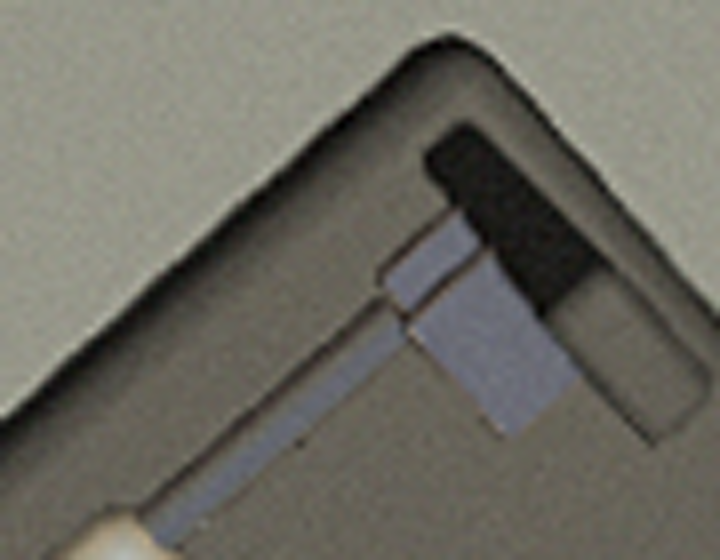

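View pics/side8c.png

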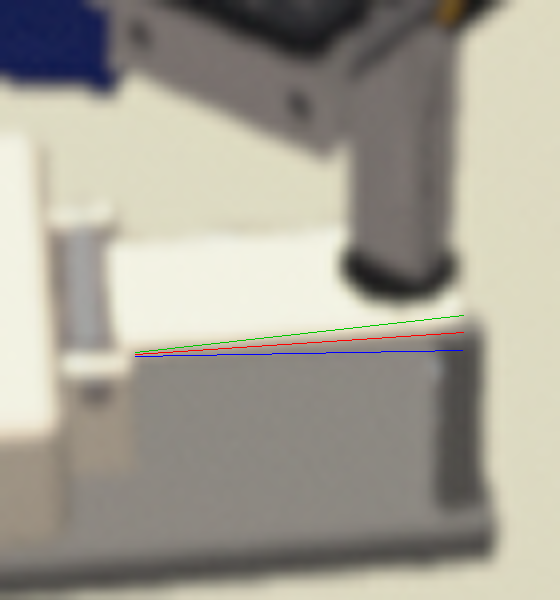

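View pics/side8.png

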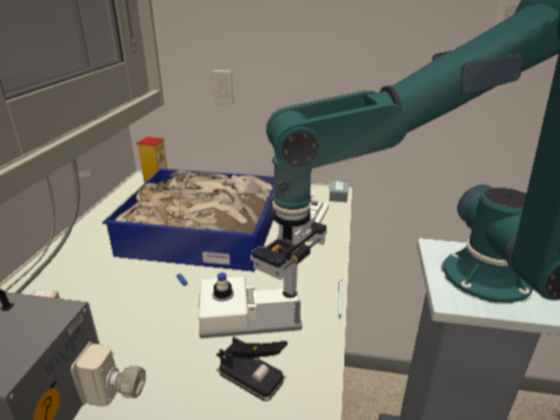

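The paddle edge in the side view runs parallel to the level (red) line, the pointer ends in the gap at wrist-crop (395,310), and the vial is still upright. I'll hold for more than 2 s.

step_arm --motion "0 0 0 0 0 0 0;0 0 0 0 0 0 0;0 0 0 0 0 0 0;0 0 0 0 0 0 0;0 0 0 0 0 0 0;0 0 0 0 0 0 0;0 0 0 0 0 0 0;0 0 0 0 0 0 0;0 0 0 0 0 0 0;0 0 0 0 0 0 0;0 0 0 0 0 0 0;0 0 0 0 0 0 0;0 0 0 0 0 0 0;0 0 0 0 0 0 0;0 0 0 0 0 0 0;0 0 0 0 0 0 0;0 0 0 0 0 0 0;0 0 0 0 0 0 0;0 0 0 0 0 0 0;0 0 0 0 0 0 0"

```text
time: 15.78
tool_pos: [0.4705, 0.2201, 0.0749]
ee_rot: [-1.125, 1.569, -0.017]
wrist_force: [-2.5, -1.3, 7.2]
width: 0.0004
```

step_arm --motion "0 0 0 0 0 0 0;0 0 0 0 0 0 0;0 0 0 0 0 0 0;0 0 0 0 0 0 0;0 0 0 0 0 0 0;0 0 0 0 0 0 0;0 0 0 0 0 0 0;0 0 0 0 0 0 0;0 0 0 0 0 0 0;0 0 0 0 0 0 0;0 0 0 0 0 0 0;0 0 0 0 0 0 0"

```text
time: 16.78
tool_pos: [0.4705, 0.2201, 0.0749]
ee_rot: [-1.123, 1.569, -0.015]
wrist_force: [-2.0, -1.9, 7.4]
width: 0.0004
```

```bash
python3 - <<'E'
from h import *
from bench import robot, snapshot
o,R=st(); print(o['time'],o['tool_pos'],o['wrist_force'])
w=snapshot('wrist')[:,:,::-1]; cv2.imwrite('pics/wrist9.png',w)
print(np.abs(w[150:220,270:360].astype(int)-cv2.imread('pics/wrist8.png')[150:220,270:360]).mean())
E
```

```text
16.7833 [0.47052223 0.22009769 0.0749192 ] [-1.9524231  -1.87338465  7.41641602]
3.3526455026455024
```

View pics/wrist9.png

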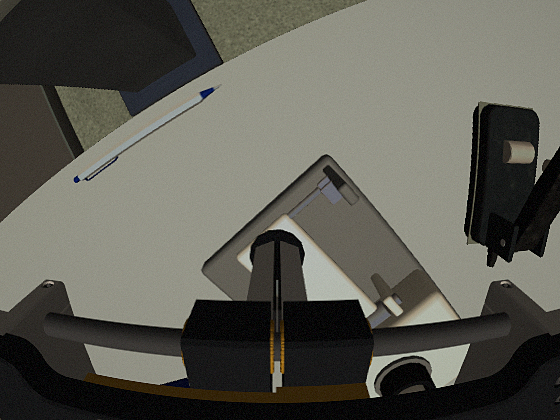

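The pose stayed put for 2.8 s. The pointer is still between the teeth near (322,187), and the pen has not moved. Handing in while holding.

```bash
python3 - <<'E'
from bench import robot
print(robot.close_job())
E
```

```text
the job is handed in; nothing more can be done
None
```

I pressed the round, square and bar keys in that order, then pushed the paddle to half travel and handed in at about 16.8 s while still holding it there.

- **Keys:** each key bottomed out with the TCP at z 0.062, with 11–12 N on it and no further travel. I lifted well clear after each press. The wrist pictures showed the round and square keys back up. I took no picture of the bar key after release, but the force there had dropped back to zero.
- **Paddle:** it held still for 2.8 s with the fingertips at z 0.056, which is the half-way height, and a steady push of 7.1–7.4 N against 7.5 N expected. The side view showed the paddle level, and the wrist view showed the pointer between the two teeth. It never went below half-way.
- **Sideways load:** about 6.7 N built up while pressing, because the pad swings forward as it tilts. I eased it to about 2 N. That let the paddle rise by about 1 mm, and I corrected it before the final hold.
- **Other things on the bench:** the pen was undisturbed in the last picture. The vial was upright in the side view taken just before the hold. Nothing else was touched, and none of the checks I made failed.

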